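Stack the treat canisters by width on their mats

TASK

Tidy the grooming table by stacking the ceramic treat canisters: the three round ones in one stack on the round rubber mat and the two square ones in another on the square mat, each stack upright and centred on its mat with the widest canister at the bottom and the narrowest on top (go by width, not height). Set every canister down without dropping it, and leave the two brushes and the treat dispenser where they are.

Things in the scene. Friction and masses are not known exactly. Their poses are not given: they have to be found in the camera images.
- round_mat_top (a point): Round black rubber mat, 110 mm across, 4 mm thick, fixed to the table. This point is the centre of its top face, 4 mm above the table; z is up.
- square_mat_top (a point): Square black rubber mat, 105 mm by 105 mm, 4 mm thick, fixed to the table. This point is the centre of its top face, 4 mm above the table; z is up, x and y are square to its sides.
- round_wide_center (a point): Round closed canister, white ceramic with a flat beech lid, 64 mm in diameter (the widest round one), 45 mm tall in all with a flat top, about 0.22 kg, stands upright loose on the table. This point is its centre, 22.5 mm above its underside; z is up.
- round_mid_center (a point): Round closed canister, white ceramic with a flat beech lid, 52 mm in diameter (the middle round one, though the tallest), 60 mm tall in all with a flat top, about 0.2 kg, stands upright loose on the table. This point is its centre, 30 mm above its underside; z is up.
- round_slim_center (a point): Round closed canister, white ceramic with a flat beech lid, 40 mm in diameter (the narrowest round one), 40 mm tall in all with a flat top, about 0.09 kg, stands upright loose on the table. This point is its centre, 20 mm above its underside; z is up.
- square_wide_center (a point): Square closed canister, white ceramic with a flat beech lid, 62 mm by 62 mm (the wider square one), 42 mm tall in all with a flat top, about 0.24 kg, stands upright loose on the table. This point is its centre, 21 mm above its underside; z is up; x and y are square to its four upright sides.
- square_slim_center (a point): Square closed canister, white ceramic with a flat beech lid, 44 mm by 44 mm (the narrower square one, though the taller), 55 mm tall in all with a flat top, about 0.15 kg, stands upright loose on the table. This point is its centre, 27.5 mm above its underside; z is up; x and y are square to its four upright sides.
- slicker_brush_center (a point): Bystander: coral slicker brush, T-shaped, lying loose, 190 mm long, head 95 mm wide, at most 31 mm high. This point is the middle of its length, 15 mm up; the handle runs along its -x, the head is at +x.
- bristle_brush_center (a point): Bystander: oval beechwood bristle brush lying loose on its black bristles, 122 mm long (along its x), 62 mm wide, 37 mm high. This point is its centre, 18 mm up.
- dispenser_center (a point): Bystander: white plastic press-button treat dispenser, 110 mm by 100 mm, 170 mm high, standing loose near the left edge of the work. This point is its middle, 80 mm up; z is up.
There are look-alikes about, which are no part of the job. Leave any pink or red look-alike of the part that bears round_wide_center alone.

How it is judged:
By the outcome, as a careful person would: the job done as asked, in the order asked, and still so for the second after the job is handed in, with the robot touching nothing.
It also fails if it takes over 134 s, if anything falls off the work surface, if the arm or the gripper's body presses on something with over 40 N, if the wrist force passes 120 N, or if a joint passes its speed limit or range.

ROBOT

A 6-joint arm with a two-finger parallel gripper is mounted at the origin on the work surface. World frame = base frame: x ahead of the robot, y to its left, z up, the work surface at z = 0. Lengths are in m, angles in rad, forces in N, time in s.
With the tool pointing down it reaches from about 0.3 to 0.875 m from the base axis. Payload 6.4 kg.
Tool frame: the origin (TCP) lies at the centre of the arm's flange, where the gripper is bolted on; the fingertips stand 173 mm ahead of it and the grasp point (between the pads) lies 155 mm ahead of it; z points along the fingers, x is the direction in which the jaws open and shut, and the axes are right-handed (so a half turn about z gives the same grasp; the last joint's range is limited). The gripper opens to 85 mm and grips with 20 to 120 N. Pads are 22 mm wide; open, the fingers measure 114 mm over their backs; the gripper's body (76 mm by 85 mm) begins 54 mm behind the grasp point. The pads swing forward as they close: fully open they stand 13 mm farther back than shut.
Start: joints at [1.116, 0.181, 1.607, -0, 1.354, -0.206], TCP at [0.142, 0.557, 0.405] pointing down, gripper open.
Joint ranges: [-2.99, 2.99], [-0.89, 2.07], [0.3, 2.58], [-1.14, 4.28], [0, 2.63], [-3.12, 3.12]. Speed limits (rad/s): [2.57, 2.57, 3.01, 3.14, 3.14, 3.14].

INTERFACE

Orientations are given as a unit quaternion [w, x, y, z].
In Python, from bench import ctrl gives the robot as it stands. The module is installed in compiled form; this text tells all that it offers.
- The arm moves only by the tool move_arm, never from a script. Its argument "moves" is a list of rows, each an object of numbers: "gripper": the opening in per cent of the stroke, from 0 (shut) to 100 (fully open); "x", "y", "z": the shift along the tool's x, y, z in cm; "roll": the turn about the tool's z in degrees. In form: [{"gripper": .., "x": .., "y": .., "z": .., "roll": ..}, ...]. A call has 1 to 5 rows; each row shifts and turns the commanded pose from where the row before left it, along the tool's axes as they then stand; what a row does not reach is not made up. A row lasts 1/8 s, in which the tool goes at most 62.5 mm and 10.7 degrees, less where a joint would pass 70% of its speed; a pose out of reach is approached as far as the arm can. A call is refused whole if a number of a shift passes 6.25 or a number of a turn 10.7, either way. A call with a gripper value outside its range is refused whole. The fingers move at their own pace and stop on an object; the grip force is fixed at half the most. Time passes only in rows, so rows that do not move let the fingers close. It gives the time, the measured TCP pose, the force and the opening at its end, in the units of the state.
- ctrl.get_obs(): the state, without advancing time (a new reading comes with each control period).
- ctrl.camera(name): name is "side" or "top"; returns a dict with "img" (480x640x3 uint8, red, green, blue), "fx", "fy", "cx", "cy" (pixels), "world_from_camera" (4x4, takes a point from camera to world coordinates). Camera axes: x right, y up, looking along -z (the intrinsics and any distortion apply to the point x, -y, -z); pixel columns grow to the right and rows downward; lengths in m; the calibration is good to about 2 mm. A picture is of the moment at which its call begins. There is no depth.
- ctrl.hand_in(): hands the job in, once; it reports no verdict.
The state is a dict: "time_s": time; "q": joint angles; "dq": joint speeds; "joint_efforts": joint torques, N m; "eef_pos": TCP position; "eef_rot": TCP orientation; "wrist_force": force on the tool from outside, world axes, zero at the start; "torque": the same for the moment, N m; "opening": opening from 0.0 (shut) to 1.0 (fully open).
Only numpy, scipy, OpenCV 4.12 (cv2) and the standard library are available. Lean on these libraries where they do the work, as an engineer would, in place of code of your own. Each camera call takes 0.05 s, during which the arm holds its last target. There are 200 camera calls.

## Working session

There is one attempt and no reset: what is moved stays moved. The work goes in short steps, Python scripts to look and compute and a tool call to move; the robot and the scene stay as the last step left them, time stands still between calls to the robot, and variables do not carry over. Pictures are saved under pics/ and viewed, about 12 in all and at most 16, crops included, and the job is handed in when it is done.

Besides the shell and the picture viewer there is one more tool, called as name([rows], argument=value, ...), one row to a line, values as JSON. move_arm: Moves the arm, as the interface text tells. Its arguments: {"type":"object","properties":{"moves":{"type":"array","items":{"type":"object","properties":{"gripper":{"type":"number"},"x":{"type":"number"},"y":{"type":"number"},"z":{"type":"number"},"roll":{"type":"number"}}}}},"required":["moves"]}

```bash
mkdir -p pics; cat > h.py <<'E'
import numpy as np,cv2
from bench import ctrl
def cam(n,save=None):
    c=ctrl.camera(n)
    if save: cv2.imwrite('pics/'+save,c['img'][:,:,::-1])
    return c
def ray(c,u,v):
    d=np.array([(u-c['cx'])/c['fx'],-(v-c['cy'])/c['fy'],-1]); T=np.array(c['world_from_camera'])
    return T[:3,3],T[:3,:3]@d
def at(c,u,v,z):
    o,d=ray(c,u,v); return o+d*(z-o[2])/d[2]
def proj(c,p):
    T=np.array(c['world_from_camera']); q=T[:3,:3].T@(np.array(p)-T[:3,3])
    return c['cx']+c['fx']*q[0]/-q[2], c['cy']-c['fy']*q[1]/-q[2]
E
python3 - <<'E'
from h import *
import pickle
d={}
for n in('top','side'):
    c=cam(n,n+'0.png'); d[n]=c; print({k:np.round(v,3).tolist() if k!='img' else 0 for k,v in c.items()})
pickle.dump(d,open('c0.pkl','wb'))
print(ctrl.get_obs())
E
```

```text
{'img': 0, 'fx': 497.435, 'fy': 497.435, 'cx': 321.493, 'cy': 240.12, 'world_from_camera': [[-0.008, 0.993, -0.119, 0.421], [-1.0, -0.009, -0.012, 0.028], [-0.013, 0.119, 0.993, 1.356], [0.0, 0.0, 0.0, 1.0]]}
{'img': 0, 'fx': 446.357, 'fy': 446.357, 'cx': 319.224, 'cy': 239.375, 'world_from_camera': [[-0.796, 0.442, -0.413, 0.127], [-0.605, -0.6, 0.524, 0.595], [-0.016, 0.667, 0.745, 0.856], [0.0, 0.0, 0.0, 1.0]]}
{'time_s': 0.1, 'q': array([ 1.11572319e+00,  1.81492025e-01,  1.60790363e+00,  1.48957134e-05,
        1.35380141e+00, -2.06281258e-01]), 'dq': array([-0.00043032, -0.00052891, -0.00163468, -0.00097121,  0.00111636,
       -0.00048901]), 'joint_efforts': array([-1.20319683e-04, -4.45875478e+01, -3.52238560e+01, -3.74088186e-04,
        4.12447873e-03, -3.08349092e-05]), 'eef_pos': array([0.14145409, 0.55709821, 0.40386192]), 'eef_rot': array([ 3.45805534e-04,  7.89378088e-01,  6.13906826e-01, -7.23883195e-04]), 'wrist_force': array([ 0.21382524,  0.16714833, -0.35121778]), 'torque': array([ 0.01881594, -0.014414  , -0.01060137]), 'opening': 0.9967156184533837}
```

View pics/top0.png

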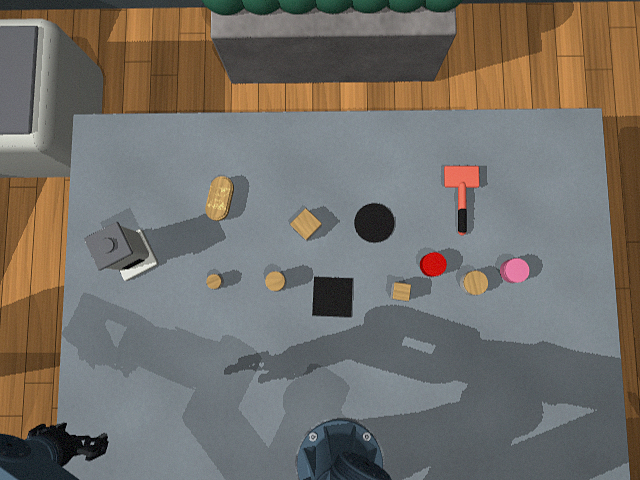

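View pics/side0.png

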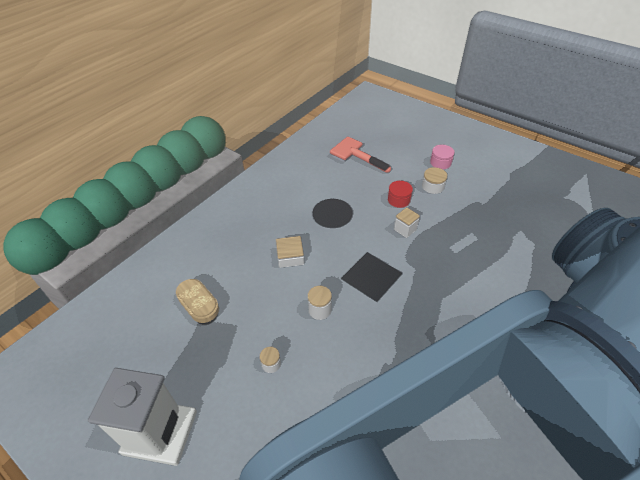

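```bash
cat > m.py <<'E'
from h import *
import pickle
S={'rw':(475,282,.045,64),'rm':(275,281,.060,52),'rs':(213,282,.040,40),'sw':(306,223,.042,62),'ss':(401,291,.055,44),'RM':(375,223,.004,110),'SM':(333,297,.004,105)}
def measure(c,S,pic=None):
    im=c['img']; hsv=cv2.cvtColor(im,cv2.COLOR_RGB2HSV); big=cv2.resize(im,None,fx=8,fy=8,interpolation=cv2.INTER_CUBIC)
    bh=cv2.cvtColor(big,cv2.COLOR_RGB2HSV); tiles=[]
    for k,(u,v,z,w) in S.items():
        m=(bh[...,2]<45) if k in('RM','SM') else ((bh[...,0]>8)&(bh[...,0]<28)&(bh[...,1]>70)&(bh[...,2]>90))
        r=34; y0,x0=int((v-r)*8),int((u-r)*8); sub=m[y0:y0+r*16,x0:x0+r*16].astype(np.uint8)
        sub=cv2.morphologyEx(sub,cv2.MORPH_CLOSE,np.ones((9,9)));sub=cv2.morphologyEx(sub,cv2.MORPH_OPEN,np.ones((9,9)))
        n,l,st,ce=cv2.connectedComponentsWithStats(sub); i=l[r*8,r*8]
        if i==0: i=1+np.argmax(st[1:,4])
        ct=cv2.findContours((l==i).astype(np.uint8),cv2.RETR_EXTERNAL,cv2.CHAIN_APPROX_NONE)[0]; ct=max(ct,key=cv2.contourArea)[:,0,:]
        P=np.array([at(c,(x0+a+.5)/8-.5,(y0+b+.5)/8-.5,z)[:2] for a,b in ct],np.float32)*1000
        h=cv2.convexHull(P); mr=cv2.minAreaRect(h); ci=cv2.fitEllipse(P)
        if k in('sw','ss','SM'): print(k,'rect c',np.round(mr[0],1),'size',np.round(mr[1],1),'ang',round(mr[2],1))
        else: print(k,'ell c',np.round(ci[0],1),'axes',np.round(ci[1],1), 'rect',np.round(mr[1],1))
        t=big[y0:y0+r*16,x0:x0+r*16].copy(); cv2.drawContours(t,[ct[:,None,:]],-1,(0,255,0),2); cv2.putText(t,k,(20,60),0,2,(255,255,0),3)
        tiles.append(cv2.resize(t,(200,200)))
    while len(tiles)%4: tiles.append(tiles[0]*0)
    if pic: cv2.imwrite('pics/'+pic,np.vstack([np.hstack(tiles[i:i+4]) for i in range(0,len(tiles),4)])[:,:,::-1])
E
python3 - <<'E'
from m import *
c=pickle.load(open('c0.pkl','rb'))['top']
measure(c,S,'t0.png')
for n,u,v,z in(('red',433,264,.045),('pink',516,270,.045),('slick head',461,176,.02),('slick handle',462,230,.02),('brist',219,198,.03),('disp',112,243,.15)): print(n,np.round(at(c,u,v,z)*1000))
E
```

```text
rw ell c [ 464.  -358.6] axes [63.4 64. ] rect [63.6 63.8]
rm ell c [471.8 165.6] axes [50.8 51.3] rect [50.6 51.5]
rs ell c [473.1 330. ] axes [38.7 39.4] rect [38.9 38.6]
sw rect c [624.2  85.8] size [62.3 62.6] ang 45.2
ss rect c [ 442.4 -163.1] size [44.4 44.9] ang 81.3
RM ell c [ 631.5 -100.7] axes [106.6 108. ] rect [108.  106.2]
SM rect c [430.5  16.2] size [104.4 103. ] ang 87.1
red [ 513. -250.   45.]
pink [ 495. -466.   45.]
slick head [ 755. -340.   20.]
slick handle [ 606. -336.   20.]
brist [699. 321.  30.]
disp [564. 556. 150.]
```

View pics/t0.png

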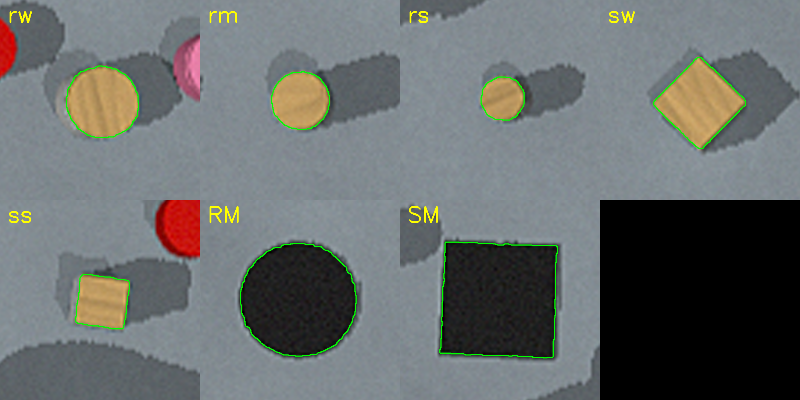

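Candidates for the wide round canister are the beech-lidded one at (475,282), the red one at (433,264) and the pink one at (516,270). I choose the beech one: its measured 64 mm matches and the crop confirms it. The other lids are mid (275,281), slim (213,282), square wide (306,223) and square slim (401,291). The mats are at (375,223) and (333,297).

All sizes match, so I start by rolling so that tool x equals world x.

move_arm([
  {"gripper":100,"roll":10.7,"z":1.6},
  {"gripper":100,"roll":10.7,"z":1.6},
  {"gripper":100,"roll":10.7,"z":1.6},
  {"gripper":100,"roll":10.7,"z":1.6},
  {"gripper":100,"roll":10.7,"z":1.6},
])

```text
validation failed for argument at $.mo...
```

move_arm([
  {"gripper":100,"roll":10.7},
  {"gripper":100,"roll":10.7},
  {"gripper":100,"roll":0.8},
  {"gripper":100,"x":6,"y":1},
  {"gripper":100,"x":6,"y":1},
])

```text
validation failed for argument at $.mo...
```

move_arm([
  {"gripper":100,"x":0,"y":0,"z":1.6,"roll":10.7},
  {"gripper":100,"x":0,"y":0,"z":1.6,"roll":10.7},
  {"gripper":100,"x":0,"y":0,"z":1.6,"roll":10.7},
  {"gripper":100,"x":0,"y":0,"z":1.6,"roll":10.7},
  {"gripper":100,"x":0,"y":0,"z":1.6,"roll":10.7},
])

```text
time_s: 0.72
eef_pos: [0.1415, 0.5571, 0.3237]
eef_rot: [0.0, 0.982, 0.19, -0.0]
wrist_force: [0.1, 0.2, 0.2]
opening: 1.001
```

move_arm([
  {"gripper":100,"x":0,"y":0,"z":0,"roll":10.7},
  {"gripper":100,"x":0,"y":0,"z":0,"roll":10.7},
  {"gripper":100,"x":0,"y":0,"z":0,"roll":0.8},
  {"gripper":100,"x":5,"y":2,"z":0,"roll":0},
  {"gripper":100,"x":5,"y":2,"z":0,"roll":0},
])

```text
time_s: 1.35
eef_pos: [0.2421, 0.5171, 0.3247]
eef_rot: [-0.0, 1.0, 0.004, 0.0]
wrist_force: [0.7, 0.9, -0.0]
opening: 1.001
```

move_arm([
  {"gripper":100,"x":3,"y":5,"z":0,"roll":0},
  {"gripper":100,"x":3,"y":5,"z":0,"roll":0},
  {"gripper":100,"x":3,"y":5,"z":0,"roll":0},
  {"gripper":100,"x":3,"y":5,"z":0,"roll":0},
  {"gripper":100,"x":3,"y":5,"z":0,"roll":0},
])

```text
time_s: 1.98
eef_pos: [0.3924, 0.2658, 0.3249]
eef_rot: [-0.0, 1.0, 0.003, 0.0]
wrist_force: [1.0, -0.3, -0.6]
opening: 0.998
```

move_arm([
  {"gripper":100,"x":1,"y":6,"z":0,"roll":0},
  {"gripper":100,"x":1,"y":6,"z":0,"roll":0},
  {"gripper":100,"x":1,"y":6,"z":0,"roll":0},
  {"gripper":100,"x":1,"y":6,"z":0,"roll":0},
  {"gripper":100,"x":1,"y":6,"z":0,"roll":0},
])

```text
time_s: 2.6
eef_pos: [0.442, -0.0344, 0.325]
eef_rot: [0.0, 1.0, 0.002, 0.0]
wrist_force: [0.9, 0.5, 0.3]
opening: 1.0
```

move_arm([
  {"gripper":100,"x":0.4,"y":6,"z":0,"roll":0},
  {"gripper":100,"x":0.4,"y":6,"z":0,"roll":0},
  {"gripper":100,"x":0.4,"y":6,"z":0,"roll":0},
  {"gripper":100,"x":0.4,"y":6,"z":0,"roll":0},
  {"gripper":100,"x":0.4,"y":6,"z":0,"roll":0},
])

```text
time_s: 3.22
eef_pos: [0.462, -0.3345, 0.3247]
eef_rot: [-0.0, 1.0, 0.002, 0.0]
wrist_force: [0.2, 0.8, 0.3]
opening: 1.004
```

move_arm([
  {"gripper":100,"x":0.2,"y":2.4,"z":0,"roll":0},
  {"gripper":100,"x":0,"y":0,"z":4,"roll":0},
  {"gripper":100,"x":0,"y":0,"z":4,"roll":0},
  {"gripper":100,"x":0,"y":0,"z":0,"roll":0},
])

```text
time_s: 3.72
eef_pos: [0.463, -0.3551, 0.2412]
eef_rot: [-0.003, 1.0, 0.002, -0.003]
wrist_force: [-0.7, -0.3, 0.2]
opening: 0.999
```

```bash
python3 - <<'E'
from h import *
t=cam('top');s=cam('side')
a=cv2.resize(t['img'][222:342,415:535],(400,400),interpolation=cv2.INTER_CUBIC)
b=cv2.resize(s['img'][105:225,375:495],(400,400),interpolation=cv2.INTER_CUBIC)
cv2.imwrite('pics/g1.png',np.hstack([a,b])[:,:,::-1])
E
```

```text
(no output)
```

View pics/g1.png

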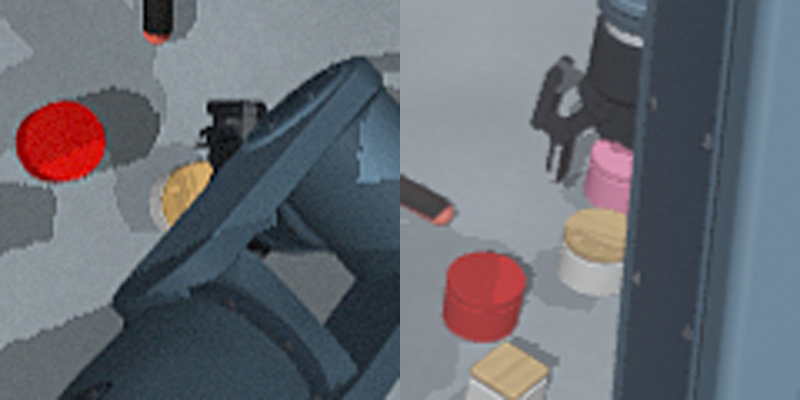

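```bash
python3 - <<'E'
from h import *
o=ctrl.get_obs(); 
for k in('time_s','q','eef_pos','eef_rot','wrist_force'): print(k,np.round(o[k],4))
c=cam('top')
print([np.round(at(c,485,258,z),3) for z in (.08,.13,.2)])
E
```

```text
time_s 3.825
q [-0.8573  0.3925  1.6922 -0.      1.0567 -0.8599]
eef_pos [ 0.4645 -0.3566  0.2454]
eef_rot [0.     1.     0.0013 0.    ]
wrist_force [0.474  0.0144 0.0115]
[array([ 0.524, -0.376,  0.08 ]), array([ 0.52, -0.36,  0.13]), array([ 0.515, -0.338,  0.2  ])]
```

move_arm([
  {"gripper":100,"x":0,"y":0.2,"z":3,"roll":0},
  {"gripper":100,"x":0,"y":0,"z":3,"roll":0},
  {"gripper":100,"x":0,"y":0,"z":0.8,"roll":0},
  {"gripper":100,"x":0,"y":0,"z":0,"roll":0},
])

```text
time_s: 4.38
eef_pos: [0.4648, -0.3588, 0.1779]
eef_rot: [0.001, 1.0, 0.001, 0.0]
wrist_force: [0.6, -0.1, 0.7]
opening: 1.0
```

move_arm([
  {"gripper":40,"x":0,"y":0,"z":0,"roll":0},
  {"gripper":40,"x":0,"y":0,"z":0,"roll":0},
  {"gripper":40,"x":0,"y":0,"z":0,"roll":0},
  {"gripper":40,"x":0,"y":0,"z":0,"roll":0},
])

```text
time_s: 4.88
eef_pos: [0.465, -0.3592, 0.1788]
eef_rot: [0.001, 1.0, 0.001, 0.001]
wrist_force: [-0.7, 0.3, 6.8]
opening: 0.736
```

move_arm([
  {"gripper":40,"x":0,"y":0,"z":-1,"roll":0},
  {"gripper":40,"x":0,"y":0,"z":-4,"roll":0},
  {"gripper":40,"x":0,"y":0,"z":-4,"roll":0},
  {"gripper":40,"x":0,"y":0,"z":-3,"roll":0},
  {"gripper":40,"x":0,"y":0,"z":0,"roll":0},
])

```text
time_s: 5.5
eef_pos: [0.465, -0.3592, 0.3]
eef_rot: [0.002, 1.0, 0.0, 0.002]
wrist_force: [0.8, 0.2, -2.9]
opening: 0.734
```

move_arm([
  {"gripper":40,"x":2,"y":-3,"z":0,"roll":0},
  {"gripper":40,"x":3.5,"y":-5,"z":0,"roll":0},
  {"gripper":40,"x":3.5,"y":-5,"z":0,"roll":0},
  {"gripper":40,"x":3.5,"y":-5,"z":0,"roll":0},
  {"gripper":40,"x":2.5,"y":-5,"z":0,"roll":0},
])

```text
time_s: 6.12
eef_pos: [0.6146, -0.1263, 0.2947]
eef_rot: [-0.0, 1.0, 0.0, -0.001]
wrist_force: [1.2, -0.3, -1.7]
opening: 0.736
```

move_arm([
  {"gripper":40,"x":1.6,"y":-2.8,"z":0,"roll":0},
  {"gripper":40,"x":0,"y":0,"z":3,"roll":0},
  {"gripper":40,"x":0,"y":0,"z":3,"roll":0},
  {"gripper":40,"x":0,"y":0,"z":0,"roll":0},
  {"gripper":40,"x":0,"y":0,"z":0,"roll":0},
])

```text
time_s: 6.75
eef_pos: [0.6301, -0.1004, 0.2367]
eef_rot: [-0.0, 1.0, 0.0, -0.0]
wrist_force: [0.4, -0.7, -1.5]
opening: 0.731
```

move_arm([
  {"gripper":40,"x":0.2,"y":0.1,"z":2.5,"roll":0},
  {"gripper":40,"x":0,"y":0,"z":1.8,"roll":0},
  {"gripper":40,"x":0,"y":0,"z":0.6,"roll":0},
  {"gripper":40,"x":0,"y":0,"z":0,"roll":0},
  {"gripper":40,"x":0,"y":0,"z":0,"roll":0},
])

```text
time_s: 7.38
eef_pos: [0.6325, -0.1014, 0.1886]
eef_rot: [0.0, 1.0, 0.0, 0.001]
wrist_force: [0.7, -0.1, -2.0]
opening: 0.733
```

move_arm([
  {"gripper":40,"x":0,"y":0,"z":0.2,"roll":0},
  {"gripper":40,"x":0,"y":0,"z":0,"roll":0},
])

```text
time_s: 7.62
eef_pos: [0.6321, -0.1013, 0.1859]
eef_rot: [0.0, 1.0, 0.0, 0.0]
wrist_force: [0.4, 0.1, -2.7]
opening: 0.731
```

move_arm([
  {"gripper":40,"x":0,"y":0,"z":0.15,"roll":0},
  {"gripper":40,"x":0,"y":0,"z":0,"roll":0},
])

```text
time_s: 7.88
eef_pos: [0.632, -0.1013, 0.184]
eef_rot: [-0.0, 1.0, 0.0, -0.0]
wrist_force: [0.4, -0.3, -2.0]
opening: 0.739
```

move_arm([
  {"gripper":40,"x":0,"y":0,"z":0.1,"roll":0},
  {"gripper":40,"x":0,"y":0,"z":0,"roll":0},
])

```text
time_s: 8.12
eef_pos: [0.6321, -0.1013, 0.1831]
eef_rot: [-0.0, 1.0, 0.0, -0.0]
wrist_force: [0.4, 0.8, -2.1]
opening: 0.73
```

move_arm([
  {"gripper":40,"x":0,"y":0,"z":0.1,"roll":0},
  {"gripper":40,"x":0,"y":0,"z":0,"roll":0},
])

```text
time_s: 8.38
eef_pos: [0.6321, -0.1013, 0.1829]
eef_rot: [0.0, 1.0, 0.0, -0.0]
wrist_force: [-3.3, 0.8, 4.9]
opening: 0.734
```

move_arm([
  {"gripper":100,"x":0,"y":0,"z":0,"roll":0},
  {"gripper":100,"x":0,"y":0,"z":0,"roll":0},
  {"gripper":100,"x":0,"y":0,"z":0,"roll":0},
  {"gripper":100,"x":0,"y":0,"z":-2,"roll":0},
  {"gripper":100,"x":0,"y":0,"z":-4,"roll":0},
])

```text
time_s: 9.0
eef_pos: [0.6314, -0.1011, 0.242]
eef_rot: [-0.001, 1.0, 0.0, -0.002]
wrist_force: [-0.3, 0.6, -0.0]
opening: 0.999
```

move_arm([
  {"gripper":100,"x":0,"y":0,"z":-6,"roll":0},
  {"gripper":100,"x":-3.2,"y":-5.3,"z":0,"roll":0},
  {"gripper":100,"x":-3.2,"y":-5.3,"z":0,"roll":0},
  {"gripper":100,"x":-3.2,"y":-5.3,"z":0,"roll":0},
  {"gripper":100,"x":-3.2,"y":-5.3,"z":0,"roll":0},
])

```text
time_s: 9.62
eef_pos: [0.503, 0.112, 0.3039]
eef_rot: [-0.0, 1.0, 0.0, 0.001]
wrist_force: [0.6, 0.4, 0.8]
opening: 1.004
```

move_arm([
  {"gripper":100,"x":-3.2,"y":-5.4,"z":0,"roll":0},
  {"gripper":100,"x":0,"y":0,"z":0,"roll":0},
  {"gripper":100,"x":0,"y":0,"z":0,"roll":0},
])

```text
time_s: 10.0
eef_pos: [0.4724, 0.1645, 0.3035]
eef_rot: [0.0, 1.0, 0.001, 0.001]
wrist_force: [1.3, 0.1, 0.2]
opening: 1.0
```

```bash
python3 - <<'E'
from m import *
c=cam('top','t1.png')
measure(c,{'rw':(383,211,.049,64),'RM':(375,223,.004,110)},'t1c.png')
print(ctrl.get_obs()['eef_pos'], proj(c,[.6315,-.1007,.049]))
E
```

```text
rw ell c [ 631.7 -101.4] axes [63.1 64.7] rect [63.4 64.5]
RM ell c [ 631.2 -100.7] axes [106.9 108.1] rect [108.4 106.9]
[0.47275862 0.16385378 0.30322319] (np.float64(375.50414645664944), np.float64(219.72939262787887))
```

View pics/t1.png

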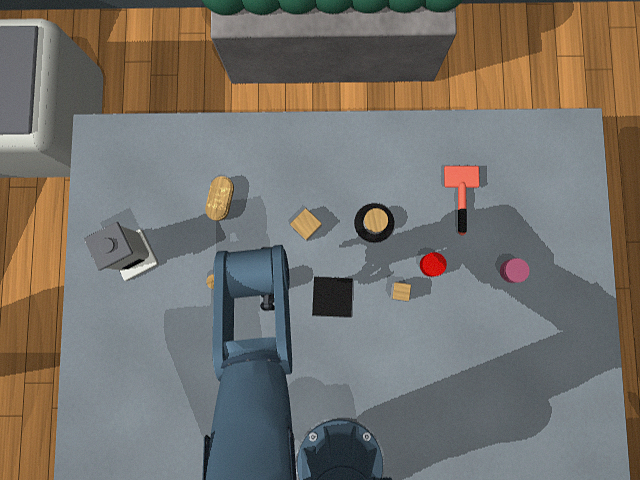

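The wide canister sits on the round mat at (375,220), under 1 mm off centre. Next is the mid canister.

move_arm([
  {"gripper":100,"x":0,"y":-0.1,"z":4,"roll":0},
  {"gripper":100,"x":0,"y":0,"z":4,"roll":0},
  {"gripper":100,"x":0,"y":0,"z":3,"roll":0},
  {"gripper":100,"x":0,"y":0,"z":0.4,"roll":0},
  {"gripper":100,"x":0,"y":0,"z":0,"roll":0},
])

```text
time_s: 10.68
eef_pos: [0.473, 0.1646, 0.1888]
eef_rot: [-0.0, 1.0, -0.0, 0.0]
wrist_force: [0.4, -0.7, -0.3]
opening: 0.996
```

move_arm([
  {"gripper":30,"x":0,"y":0,"z":0,"roll":0},
  {"gripper":30,"x":0,"y":0,"z":0,"roll":0},
  {"gripper":30,"x":0,"y":0,"z":0,"roll":0},
  {"gripper":30,"x":0,"y":0,"z":0,"roll":0},
  {"gripper":30,"x":0,"y":0,"z":0,"roll":0},
])

```text
time_s: 11.3
eef_pos: [0.4728, 0.1654, 0.1897]
eef_rot: [-0.0, 1.0, 0.001, 0.001]
wrist_force: [-0.5, -1.6, 6.2]
opening: 0.598
```

move_arm([
  {"gripper":30,"x":0,"y":0,"z":-1,"roll":0},
  {"gripper":30,"x":0,"y":0,"z":-4,"roll":0},
  {"gripper":30,"x":0,"y":0,"z":-5,"roll":0},
  {"gripper":30,"x":0,"y":0,"z":-3,"roll":0},
  {"gripper":30,"x":0,"y":0,"z":0,"roll":0},
])

```text
time_s: 11.92
eef_pos: [0.4729, 0.1656, 0.3214]
eef_rot: [-0.0, 1.0, 0.001, 0.003]
wrist_force: [1.2, 0.3, -1.7]
opening: 0.593
```

move_arm([
  {"gripper":30,"x":2,"y":3.5,"z":0,"roll":0},
  {"gripper":30,"x":3.3,"y":5.3,"z":0,"roll":0},
  {"gripper":30,"x":3.3,"y":5.3,"z":0,"roll":0},
  {"gripper":30,"x":3.3,"y":5.3,"z":0,"roll":0},
  {"gripper":30,"x":2.6,"y":4.5,"z":0,"roll":0},
])

```text
time_s: 12.55
eef_pos: [0.6175, -0.0756, 0.3162]
eef_rot: [-0.0, 1.0, -0.0, -0.001]
wrist_force: [0.5, 0.8, -1.2]
opening: 0.597
```

move_arm([
  {"gripper":30,"x":1.5,"y":2.8,"z":0,"roll":0},
  {"gripper":30,"x":0,"y":0,"z":3,"roll":0},
  {"gripper":30,"x":0,"y":0,"z":2,"roll":0},
  {"gripper":30,"x":0,"y":0,"z":0,"roll":0},
  {"gripper":30,"x":0,"y":0,"z":0,"roll":0},
])

```text
time_s: 13.18
eef_pos: [0.6323, -0.101, 0.2685]
eef_rot: [0.0, 1.0, 0.001, 0.0]
wrist_force: [0.2, -0.0, -1.4]
opening: 0.596
```

move_arm([
  {"gripper":30,"x":0,"y":0,"z":1.5,"roll":0},
  {"gripper":30,"x":0,"y":0,"z":0.9,"roll":0},
  {"gripper":30,"x":0,"y":0,"z":0.2,"roll":0},
  {"gripper":30,"x":0,"y":0,"z":0,"roll":0},
  {"gripper":30,"x":0,"y":0,"z":0,"roll":0},
])

```text
time_s: 13.8
eef_pos: [0.6324, -0.1016, 0.2426]
eef_rot: [0.0, 1.0, 0.0, 0.0]
wrist_force: [0.2, -0.3, -1.2]
opening: 0.598
```

move_arm([
  {"gripper":30,"x":0,"y":0,"z":0.2,"roll":0},
  {"gripper":30,"x":0,"y":0,"z":0,"roll":0},
])

```text
time_s: 14.05
eef_pos: [0.6322, -0.1015, 0.2401]
eef_rot: [-0.0, 1.0, 0.0, -0.0]
wrist_force: [-0.3, -0.8, -2.6]
opening: 0.593
```

move_arm([
  {"gripper":30,"x":0,"y":0,"z":0.1,"roll":0},
  {"gripper":30,"x":0,"y":0,"z":0,"roll":0},
])

```text
time_s: 14.3
eef_pos: [0.6322, -0.1015, 0.2391]
eef_rot: [-0.0, 1.0, 0.0, -0.0]
wrist_force: [-0.8, 0.6, -1.4]
opening: 0.596
```

move_arm([
  {"gripper":30,"x":0,"y":0,"z":0.1,"roll":0},
  {"gripper":30,"x":0,"y":0,"z":0,"roll":0},
  {"gripper":30,"x":0,"y":0,"z":0,"roll":0},
])

```text
time_s: 14.68
eef_pos: [0.6323, -0.1016, 0.2388]
eef_rot: [0.0, 1.0, 0.0, 0.0]
wrist_force: [-2.7, 0.3, 5.6]
opening: 0.596
```

move_arm([
  {"gripper":100,"x":0,"y":0,"z":0,"roll":0},
  {"gripper":100,"x":0,"y":0,"z":0,"roll":0},
  {"gripper":100,"x":0,"y":0,"z":0,"roll":0},
  {"gripper":100,"x":0,"y":0,"z":0,"roll":0},
  {"gripper":100,"x":0,"y":0,"z":-2,"roll":0},
])

```text
time_s: 15.3
eef_pos: [0.6314, -0.1013, 0.257]
eef_rot: [-0.001, 1.0, 0.0, -0.002]
wrist_force: [-0.4, 0.1, 0.4]
opening: 1.004
```

move_arm([
  {"gripper":100,"x":0,"y":0,"z":-4,"roll":0},
  {"gripper":100,"x":0,"y":0,"z":-4,"roll":0},
  {"gripper":100,"x":-2,"y":-5.5,"z":0,"roll":0},
  {"gripper":100,"x":-2,"y":-5.5,"z":0,"roll":0},
  {"gripper":100,"x":-2,"y":-5.5,"z":0,"roll":0},
])

```text
time_s: 15.92
eef_pos: [0.5715, 0.0648, 0.3401]
eef_rot: [0.0, 1.0, 0.0, 0.001]
wrist_force: [1.3, 1.2, -0.2]
opening: 0.998
```

move_arm([
  {"gripper":100,"x":-2,"y":-5.5,"z":0,"roll":0},
  {"gripper":100,"x":-2,"y":-5.5,"z":0,"roll":0},
  {"gripper":100,"x":-2,"y":-5.5,"z":0,"roll":0},
  {"gripper":100,"x":-2,"y":-5.5,"z":0,"roll":0},
  {"gripper":100,"x":-1.8,"y":-4.6,"z":0,"roll":0},
])

```text
time_s: 16.55
eef_pos: [0.473, 0.3314, 0.3402]
eef_rot: [-0.001, 1.0, 0.001, 0.001]
wrist_force: [0.3, -0.2, 1.1]
opening: 1.001
```

move_arm([
  {"gripper":100,"x":0,"y":0,"z":2,"roll":0},
  {"gripper":100,"x":0,"y":0,"z":0,"roll":0},
])

```text
time_s: 16.8
eef_pos: [0.4731, 0.3298, 0.3181]
eef_rot: [0.0, 1.0, 0.001, -0.001]
wrist_force: [-0.4, -0.2, 0.8]
opening: 0.996
```

```bash
python3 - <<'E'
from m import *
c=cam('top')
measure(c,{'rm':(376,213,.109,52),'RM':(375,223,.004,110)},'t2c.png')
print(ctrl.get_obs()['eef_pos'], proj(c,[.6315,-.1007,.109]))
E
```

```text
rm ell c [624.3 -96.4] axes [59.5 67.8] rect [60.5 66.8]
RM ell c [ 632.2 -101.1] axes [100.1 102.4] rect [107.8 107.3]
[0.47375838 0.32937012 0.31887991] (np.float64(377.75353500761594), np.float64(215.94941934931785))
```

View pics/t2c.png

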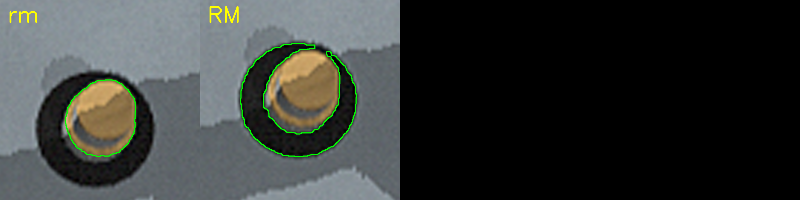

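move_arm([
  {"gripper":100,"x":0,"y":0,"z":5,"roll":0},
  {"gripper":100,"x":0,"y":0,"z":5,"roll":0},
  {"gripper":100,"x":0,"y":0,"z":3.5,"roll":0},
  {"gripper":100,"x":0,"y":0,"z":0.6,"roll":0},
  {"gripper":100,"x":0,"y":0,"z":0,"roll":0},
])

```text
time_s: 17.48
eef_pos: [0.4749, 0.3292, 0.1786]
eef_rot: [-0.0, 1.0, -0.0, 0.001]
wrist_force: [-0.6, 0.2, -0.0]
opening: 1.002
```

move_arm([
  {"gripper":20,"x":0,"y":0,"z":0,"roll":0},
  {"gripper":20,"x":0,"y":0,"z":0,"roll":0},
  {"gripper":20,"x":0,"y":0,"z":0,"roll":0},
  {"gripper":20,"x":0,"y":0,"z":0,"roll":0},
  {"gripper":20,"x":0,"y":0,"z":0,"roll":0},
])

```text
time_s: 18.1
eef_pos: [0.4744, 0.3297, 0.1786]
eef_rot: [-0.0, 1.0, 0.001, 0.001]
wrist_force: [-1.2, -0.3, 6.2]
opening: 0.456
```

move_arm([
  {"gripper":20,"x":0,"y":0,"z":-1,"roll":0},
  {"gripper":20,"x":0,"y":0,"z":-4,"roll":0},
  {"gripper":20,"x":0,"y":0,"z":-6,"roll":0},
  {"gripper":20,"x":0,"y":0,"z":-6,"roll":0},
  {"gripper":20,"x":0,"y":0,"z":-1.5,"roll":0},
])

```text
time_s: 18.73
eef_pos: [0.4748, 0.3299, 0.368]
eef_rot: [-0.002, 1.0, 0.001, 0.004]
wrist_force: [-0.5, -0.7, -0.7]
opening: 0.451
```

move_arm([
  {"gripper":20,"x":1.3,"y":3.6,"z":0,"roll":0},
  {"gripper":20,"x":2,"y":5.5,"z":0,"roll":0},
  {"gripper":20,"x":2,"y":5.5,"z":0,"roll":0},
  {"gripper":20,"x":2,"y":5.5,"z":0,"roll":0},
  {"gripper":20,"x":2,"y":5.5,"z":0,"roll":0},
])

```text
time_s: 19.35
eef_pos: [0.567, 0.0717, 0.3615]
eef_rot: [-0.0, 1.0, 0.0, -0.001]
wrist_force: [1.1, 0.1, -1.2]
opening: 0.45
```

move_arm([
  {"gripper":20,"x":2,"y":5.5,"z":0,"roll":0},
  {"gripper":20,"x":2,"y":5.5,"z":0,"roll":0},
  {"gripper":20,"x":1.5,"y":4,"z":0,"roll":0},
  {"gripper":20,"x":1,"y":2.5,"z":0,"roll":0},
  {"gripper":20,"x":0,"y":0,"z":2,"roll":0},
])

```text
time_s: 19.98
eef_pos: [0.633, -0.1031, 0.3428]
eef_rot: [0.0, 1.0, -0.001, 0.001]
wrist_force: [0.3, 0.9, -1.0]
opening: 0.45
```

move_arm([
  {"gripper":20,"x":0,"y":0,"z":2,"roll":0},
  {"gripper":20,"x":0,"y":0,"z":0,"roll":0},
  {"gripper":20,"x":0,"y":0,"z":0,"roll":0},
])

```text
time_s: 20.35
eef_pos: [0.6322, -0.1004, 0.3221]
eef_rot: [-0.0, 1.0, 0.001, -0.0]
wrist_force: [0.2, 0.5, -0.6]
opening: 0.456
```

move_arm([
  {"gripper":20,"x":0,"y":0.1,"z":1.5,"roll":0},
  {"gripper":20,"x":0,"y":0,"z":1,"roll":0},
  {"gripper":20,"x":0,"y":0,"z":0.5,"roll":0},
  {"gripper":20,"x":0,"y":0,"z":0,"roll":0},
  {"gripper":20,"x":0,"y":0,"z":0,"roll":0},
])

```text
time_s: 20.98
eef_pos: [0.6324, -0.1026, 0.2925]
eef_rot: [0.0, 1.0, 0.0, 0.0]
wrist_force: [-1.3, 0.3, -0.6]
opening: 0.457
```

move_arm([
  {"gripper":20,"x":0,"y":0,"z":0.2,"roll":0},
  {"gripper":20,"x":0,"y":0,"z":0,"roll":0},
])

```text
time_s: 21.22
eef_pos: [0.6322, -0.1025, 0.2902]
eef_rot: [0.0, 1.0, 0.0, -0.0]
wrist_force: [0.8, 0.0, -1.3]
opening: 0.454
```

move_arm([
  {"gripper":20,"x":0,"y":0,"z":0.1,"roll":0},
  {"gripper":20,"x":0,"y":0,"z":0,"roll":0},
])

```text
time_s: 21.48
eef_pos: [0.6322, -0.1025, 0.2891]
eef_rot: [-0.0, 1.0, 0.0, -0.0]
wrist_force: [0.4, -0.2, -1.4]
opening: 0.456
```

move_arm([
  {"gripper":20,"x":0,"y":-0.1,"z":0.1,"roll":0},
  {"gripper":20,"x":0,"y":0,"z":0,"roll":0},
])

```text
time_s: 21.72
eef_pos: [0.6322, -0.1014, 0.288]
eef_rot: [-0.0, 1.0, 0.0, -0.0]
wrist_force: [-0.1, -0.2, -1.4]
opening: 0.456
```

move_arm([
  {"gripper":20,"x":0,"y":0,"z":0.05,"roll":0},
  {"gripper":20,"x":0,"y":0,"z":0,"roll":0},
])

```text
time_s: 21.98
eef_pos: [0.6323, -0.1015, 0.2877]
eef_rot: [0.0, 1.0, 0.0, 0.0]
wrist_force: [-0.5, 0.4, -1.3]
opening: 0.452
```

move_arm([
  {"gripper":20,"x":0,"y":0,"z":0.05,"roll":0},
  {"gripper":20,"x":0,"y":0,"z":0,"roll":0},
])

```text
time_s: 22.22
eef_pos: [0.6323, -0.1015, 0.2877]
eef_rot: [0.0, 1.0, 0.0, 0.0]
wrist_force: [-2.3, 0.8, 2.8]
opening: 0.456
```

move_arm([
  {"gripper":100,"x":0,"y":0,"z":0,"roll":0},
  {"gripper":100,"x":0,"y":0,"z":0,"roll":0},
  {"gripper":100,"x":0,"y":0,"z":0,"roll":0},
  {"gripper":100,"x":0,"y":0,"z":0,"roll":0},
  {"gripper":100,"x":0,"y":0,"z":-2,"roll":0},
])

```text
time_s: 22.85
eef_pos: [0.6315, -0.1013, 0.3059]
eef_rot: [-0.001, 1.0, 0.0, -0.002]
wrist_force: [0.7, 0.6, 1.0]
opening: 1.0
```

move_arm([
  {"gripper":100,"x":0,"y":0,"z":-4,"roll":0},
  {"gripper":100,"x":0,"y":0,"z":-3,"roll":0},
  {"gripper":100,"x":-0.7,"y":-6,"z":0,"roll":0},
  {"gripper":100,"x":0,"y":-6,"z":0,"roll":0},
  {"gripper":100,"x":0,"y":-6,"z":0,"roll":0},
])

```text
time_s: 23.48
eef_pos: [0.625, 0.08, 0.3794]
eef_rot: [0.0, 1.0, -0.0, 0.001]
wrist_force: [0.1, -0.4, -0.1]
opening: 1.001
```

move_arm([
  {"gripper":100,"x":0,"y":-0.7,"z":0,"roll":10.7},
  {"gripper":100,"x":0,"y":0,"z":2,"roll":10.7},
  {"gripper":100,"x":0,"y":0,"z":2,"roll":10.7},
  {"gripper":100,"x":0,"y":0,"z":2,"roll":10.7},
  {"gripper":100,"x":0,"y":0,"z":0,"roll":2.0},
])

```text
time_s: 24.1
eef_pos: [0.6247, 0.0855, 0.3168]
eef_rot: [0.0, 0.925, -0.381, -0.001]
wrist_force: [-0.2, -0.0, 0.5]
opening: 0.998
```

```bash
python3 - <<'E'
from m import *
c=cam('top');s=cam('side')
o=ctrl.get_obs();q=o['eef_rot'];print(o['eef_pos'],2*np.degrees(np.arctan2(q[2],q[1])))
a=cv2.resize(c['img'][180:260,335:415],(400,400),interpolation=cv2.INTER_CUBIC)
for z,w,col in((.149,40,(255,0,0)),(.109,52,(0,255,0)),(.049,64,(0,0,255)),(.004,110,(0,255,255))):
    t=np.linspace(0,2*np.pi,60); p=np.array([proj(c,[.6315+w/2e3*np.cos(k),-.101+w/2e3*np.sin(k),z]) for k in t])
    cv2.polylines(a,[np.int32(((p-[335,180])+.5)*5)],True,col,1)
u,v=map(int,proj(s,[.63,-.1,.07])); b=cv2.resize(s['img'][v-40:v+40,u-40:u+40],(400,400),interpolation=cv2.INTER_CUBIC)
for z,w,col in((.149,40,(255,0,0)),(.109,52,(0,255,0)),(.049,64,(0,0,255)),(.004,110,(0,255,255))):
    p=np.array([proj(s,[.6315+w/2e3*np.cos(k),-.101+w/2e3*np.sin(k),z]) for k in t])
    cv2.polylines(b,[np.int32(((p-[u-40,v-40])+.5)*5)],True,col,1)
cv2.imwrite('pics/t3.png',np.hstack([a,b])[:,:,::-1])
E
```

```text
[0.62547642 0.08545839 0.3187165 ] -44.61479135586917
```

View pics/t3.png

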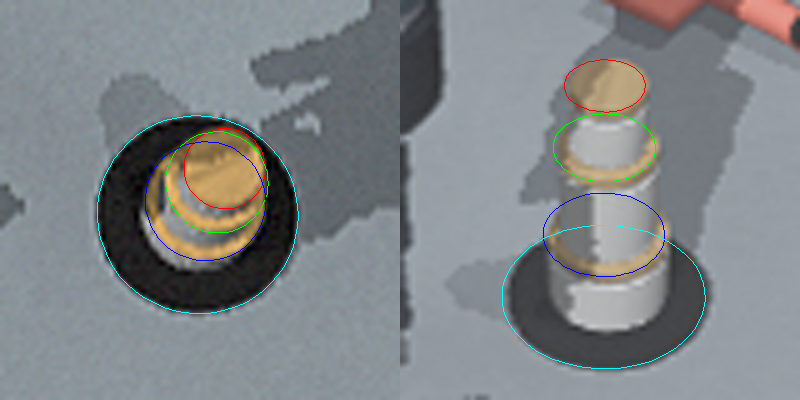

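The round stack is complete and upright, with all its rims within about 1 mm of the mat axis in both views. Now the wide square canister.

move_arm([
  {"gripper":100,"x":0,"y":0,"z":5,"roll":0},
  {"gripper":100,"x":0,"y":0,"z":5,"roll":0},
  {"gripper":100,"x":0,"y":0,"z":3.5,"roll":0},
  {"gripper":100,"x":0,"y":0,"z":0.7,"roll":0},
  {"gripper":100,"x":0,"y":0,"z":0,"roll":0},
])

```text
time_s: 24.82
eef_pos: [0.626, 0.0854, 0.1767]
eef_rot: [-0.0, 0.925, -0.38, 0.001]
wrist_force: [0.8, -0.9, 0.4]
opening: 1.001
```

move_arm([
  {"gripper":40,"x":0,"y":0,"z":0,"roll":0},
  {"gripper":40,"x":0,"y":0,"z":0,"roll":0},
  {"gripper":40,"x":0,"y":0,"z":0,"roll":0},
  {"gripper":40,"x":0,"y":0,"z":0,"roll":0},
])

```text
time_s: 25.32
eef_pos: [0.6264, 0.0854, 0.1779]
eef_rot: [-0.001, 0.925, -0.381, 0.002]
wrist_force: [-0.5, 0.2, 6.3]
opening: 0.719
```

move_arm([
  {"gripper":40,"x":0,"y":0,"z":-1,"roll":0},
  {"gripper":40,"x":0,"y":0,"z":-4,"roll":0},
  {"gripper":40,"x":0,"y":0,"z":-4,"roll":0},
  {"gripper":40,"x":0,"y":0,"z":-3,"roll":-5},
  {"gripper":40,"x":0,"y":0,"z":0,"roll":-10},
])

```text
time_s: 25.95
eef_pos: [0.6261, 0.0855, 0.2996]
eef_rot: [-0.001, 0.967, -0.254, 0.003]
wrist_force: [0.5, -0.6, -2.3]
opening: 0.718
```

move_arm([
  {"gripper":40,"x":0,"y":0,"z":0,"roll":-10},
  {"gripper":40,"x":0,"y":0,"z":0,"roll":-10},
  {"gripper":40,"x":0,"y":0,"z":0,"roll":-6.9},
  {"gripper":40,"x":0,"y":0,"z":0,"roll":0},
  {"gripper":40,"x":0,"y":0,"z":0,"roll":0},
])

```text
time_s: 26.58
eef_pos: [0.625, 0.0855, 0.2954]
eef_rot: [0.0, 1.0, -0.026, 0.0]
wrist_force: [-0.2, -0.6, -2.3]
opening: 0.714
```

move_arm([
  {"gripper":40,"x":-2.5,"y":1,"z":0,"roll":0},
  {"gripper":40,"x":-5,"y":2,"z":0,"roll":0},
  {"gripper":40,"x":-5,"y":2,"z":0,"roll":0},
  {"gripper":40,"x":-4,"y":2,"z":0,"roll":0},
  {"gripper":40,"x":-2.45,"y":0.9,"z":0,"roll":0},
])

```text
time_s: 27.2
eef_pos: [0.43, 0.0156, 0.2952]
eef_rot: [0.0, 1.0, -0.026, -0.0]
wrist_force: [0.3, -0.0, -1.1]
opening: 0.721
```

move_arm([
  {"gripper":40,"x":0,"y":0,"z":3,"roll":0},
  {"gripper":40,"x":0,"y":0,"z":3,"roll":0},
  {"gripper":40,"x":0,"y":0,"z":2,"roll":0},
  {"gripper":40,"x":0,"y":0,"z":0,"roll":0},
  {"gripper":40,"x":0,"y":0,"z":0,"roll":0},
])

```text
time_s: 27.82
eef_pos: [0.4324, 0.0159, 0.216]
eef_rot: [0.0, 1.0, -0.025, 0.001]
wrist_force: [0.5, -0.3, -1.8]
opening: 0.714
```

```bash
python3 -c "
from h import *
o=ctrl.get_obs();q=o['eef_rot'];print(o['eef_pos'],2*np.degrees(np.arctan2(q[2],q[1])),o['wrist_force'])"
```

```text
[0.43237371 0.01591041 0.21603691] -2.891995043238102 [ 0.49362768 -0.32249819 -1.77346877]
```

move_arm([
  {"gripper":40,"x":-0.1,"y":-0.1,"z":1.7,"roll":0},
  {"gripper":40,"x":0,"y":0,"z":1,"roll":0},
  {"gripper":40,"x":0,"y":0,"z":0.4,"roll":0},
  {"gripper":40,"x":0,"y":0,"z":0,"roll":0},
  {"gripper":40,"x":0,"y":0,"z":0,"roll":0},
])

```text
time_s: 28.45
eef_pos: [0.4312, 0.017, 0.1846]
eef_rot: [0.0, 1.0, -0.025, 0.0]
wrist_force: [0.1, 0.1, -2.1]
opening: 0.717
```

move_arm([
  {"gripper":40,"x":0,"y":0,"z":0.1,"roll":0},
  {"gripper":40,"x":0,"y":0,"z":0,"roll":0},
])

```text
time_s: 28.7
eef_pos: [0.431, 0.017, 0.1833]
eef_rot: [0.0, 1.0, -0.025, 0.0]
wrist_force: [-0.4, 0.3, -2.6]
opening: 0.72
```

move_arm([
  {"gripper":40,"x":0,"y":0,"z":0.1,"roll":0},
  {"gripper":40,"x":0,"y":0,"z":0,"roll":0},
])

```text
time_s: 28.95
eef_pos: [0.4309, 0.0171, 0.1821]
eef_rot: [-0.0, 1.0, -0.025, -0.0]
wrist_force: [1.0, -0.4, -2.1]
opening: 0.717
```

move_arm([
  {"gripper":40,"x":0,"y":0,"z":0.1,"roll":0},
  {"gripper":40,"x":0,"y":0,"z":0,"roll":0},
])

```text
time_s: 29.2
eef_pos: [0.431, 0.017, 0.1819]
eef_rot: [0.0, 1.0, -0.025, -0.0]
wrist_force: [-5.4, -0.1, 10.7]
opening: 0.718
```

move_arm([
  {"gripper":100,"x":0,"y":0,"z":0,"roll":0},
  {"gripper":100,"x":0,"y":0,"z":0,"roll":0},
  {"gripper":100,"x":0,"y":0,"z":0,"roll":0},
  {"gripper":100,"x":0,"y":0,"z":-2,"roll":0},
  {"gripper":100,"x":0,"y":0,"z":-5,"roll":0},
])

```text
time_s: 29.82
eef_pos: [0.4297, 0.0172, 0.25]
eef_rot: [-0.001, 1.0, -0.025, -0.003]
wrist_force: [1.5, -0.8, 0.6]
opening: 1.004
```

move_arm([
  {"gripper":100,"x":0,"y":0,"z":-6,"roll":0},
  {"gripper":100,"x":0.7,"y":6,"z":0,"roll":0},
  {"gripper":100,"x":0.7,"y":6,"z":0,"roll":0},
  {"gripper":100,"x":0.7,"y":6,"z":0,"roll":0},
  {"gripper":100,"x":0,"y":0,"z":2,"roll":5.8},
])

```text
time_s: 30.45
eef_pos: [0.4438, -0.1683, 0.2928]
eef_rot: [0.002, 0.997, -0.079, 0.002]
wrist_force: [0.4, 0.6, -0.1]
opening: 1.005
```

move_arm([
  {"gripper":100,"x":0,"y":0,"z":0,"roll":0},
  {"gripper":100,"x":0,"y":0,"z":0,"roll":0},
])

```text
time_s: 30.7
eef_pos: [0.443, -0.1632, 0.2914]
eef_rot: [-0.0, 0.997, -0.074, -0.0]
wrist_force: [0.9, -0.4, -0.2]
opening: 0.998
```

```bash
python3 - <<'E'
from m import *
o=ctrl.get_obs();q=o['eef_rot'];print(o['eef_pos'],2*np.degrees(np.arctan2(q[2],q[1])))
c=cam('top')
u,v=proj(c,[.4305,.0162,.046])
measure(c,{'sw':(u,v,.046,62),'SM':(333,297,.004,105)},'t4c.png')
E
```

```text
[ 0.44296152 -0.16324082  0.29135432] -8.502185456060541
sw rect c [430.7  16.9] size [61.6 63.1] ang 87.8
SM rect c [430.5  16.1] size [104.5 102.8] ang 86.9
```

View pics/t4c.png

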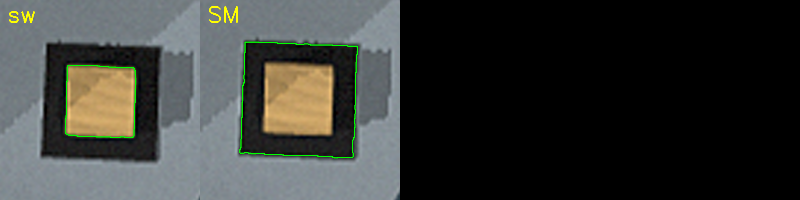

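The wide square canister is 0.8 mm off the mat centre and about 1° off square. Last is the slim square canister.

move_arm([
  {"gripper":100,"x":0,"y":0,"z":4,"roll":0},
  {"gripper":100,"x":0,"y":0,"z":4,"roll":0},
  {"gripper":100,"x":0,"y":0,"z":2,"roll":0},
  {"gripper":100,"x":0,"y":0,"z":0.3,"roll":0},
  {"gripper":100,"x":0,"y":0,"z":0,"roll":0},
])

```text
time_s: 31.38
eef_pos: [0.4435, -0.1636, 0.1891]
eef_rot: [0.0, 0.997, -0.075, 0.001]
wrist_force: [0.1, -0.3, 0.2]
opening: 0.999
```

move_arm([
  {"gripper":25,"x":0,"y":0,"z":0,"roll":0},
  {"gripper":25,"x":0,"y":0,"z":0,"roll":0},
  {"gripper":25,"x":0,"y":0,"z":0,"roll":0},
  {"gripper":25,"x":0,"y":0,"z":0,"roll":0},
  {"gripper":25,"x":0,"y":0,"z":0,"roll":0},
])

```text
time_s: 32.0
eef_pos: [0.4434, -0.1641, 0.1891]
eef_rot: [0.0, 0.997, -0.075, 0.001]
wrist_force: [-1.4, 0.7, 7.3]
opening: 0.512
```

move_arm([
  {"gripper":25,"x":0,"y":0,"z":-1,"roll":0},
  {"gripper":25,"x":0,"y":0,"z":-4,"roll":0},
  {"gripper":25,"x":0,"y":0,"z":-4,"roll":0},
  {"gripper":25,"x":0,"y":0,"z":-3,"roll":-3},
  {"gripper":25,"x":0,"y":0,"z":0,"roll":-3},
])

```text
time_s: 32.62
eef_pos: [0.4437, -0.1642, 0.3114]
eef_rot: [0.002, 1.0, -0.022, 0.002]
wrist_force: [-0.8, 0.5, -2.3]
opening: 0.508
```

```bash
python3 -c "
from h import *
cam('top')
o=ctrl.get_obs();q=o['eef_rot'];print(o['eef_pos'],2*np.degrees(np.arctan2(q[2],q[1])),o['wrist_force'])"
```

```text
[ 0.44316848 -0.16391716  0.31001815] -2.438469251496304 [ 0.17882773  0.30648304 -1.74013805]
```

move_arm([
  {"gripper":25,"x":-0.4,"y":-3,"z":0,"roll":0},
  {"gripper":25,"x":-0.5,"y":-5.5,"z":0,"roll":0},
  {"gripper":25,"x":-0.5,"y":-5.5,"z":0,"roll":0},
  {"gripper":25,"x":-0.5,"y":-3.9,"z":0,"roll":0},
  {"gripper":25,"x":0,"y":0,"z":2,"roll":0},
])

```text
time_s: 33.3
eef_pos: [0.432, 0.0183, 0.2889]
eef_rot: [-0.0, 1.0, -0.022, 0.001]
wrist_force: [-0.2, -0.2, -2.7]
opening: 0.509
```

move_arm([
  {"gripper":25,"x":0,"y":0,"z":2,"roll":0},
  {"gripper":25,"x":0,"y":0,"z":0,"roll":0},
  {"gripper":25,"x":0,"y":0,"z":0,"roll":0},
])

```text
time_s: 33.67
eef_pos: [0.4324, 0.0158, 0.2687]
eef_rot: [0.0, 1.0, -0.023, 0.0]
wrist_force: [-0.9, 0.9, -1.7]
opening: 0.509
```

```bash
python3 -c "
from h import *
o=ctrl.get_obs();q=o['eef_rot'];print(o['eef_pos'],2*np.degrees(np.arctan2(q[2],q[1])),o['wrist_force'])"
```

```text
[0.4323674  0.01576914 0.26865257] -2.689352998374952 [-0.9397718   0.89514612 -1.74125113]
```

move_arm([
  {"gripper":25,"x":-0.1,"y":0,"z":1.5,"roll":0},
  {"gripper":25,"x":0,"y":0,"z":1,"roll":0},
  {"gripper":25,"x":0,"y":0,"z":0.5,"roll":0},
  {"gripper":25,"x":0,"y":0,"z":0,"roll":0},
  {"gripper":25,"x":0,"y":0,"z":0,"roll":0},
])

```text
time_s: 34.3
eef_pos: [0.4314, 0.0159, 0.2384]
eef_rot: [0.0, 1.0, -0.023, 0.0]
wrist_force: [-0.2, 0.3, -2.5]
opening: 0.508
```

move_arm([
  {"gripper":25,"x":0,"y":0,"z":0.1,"roll":0},
  {"gripper":25,"x":0,"y":0,"z":0,"roll":0},
])

```text
time_s: 34.55
eef_pos: [0.4313, 0.016, 0.2373]
eef_rot: [0.0, 1.0, -0.023, 0.0]
wrist_force: [-0.2, -0.6, -1.6]
opening: 0.507
```

move_arm([
  {"gripper":25,"x":0,"y":0,"z":0.1,"roll":0},
  {"gripper":25,"x":0,"y":0,"z":0,"roll":0},
])

```text
time_s: 34.8
eef_pos: [0.4312, 0.016, 0.2361]
eef_rot: [0.0, 1.0, -0.023, -0.0]
wrist_force: [-0.3, 0.3, -2.0]
opening: 0.509
```

move_arm([
  {"gripper":25,"x":0,"y":0,"z":0.1,"roll":0},
  {"gripper":25,"x":0,"y":0,"z":0,"roll":0},
])

```text
time_s: 35.05
eef_pos: [0.4312, 0.016, 0.2351]
eef_rot: [-0.0, 1.0, -0.023, -0.0]
wrist_force: [-0.0, 0.8, -1.4]
opening: 0.514
```

move_arm([
  {"gripper":25,"x":0,"y":0,"z":0.05,"roll":0},
  {"gripper":25,"x":0,"y":0,"z":0,"roll":0},
])

```text
time_s: 35.3
eef_pos: [0.4313, 0.016, 0.2351]
eef_rot: [0.0, 1.0, -0.023, -0.0]
wrist_force: [-3.2, 0.7, 4.3]
opening: 0.503
```

Contact at the predicted height. I release, rise and move clear.

move_arm([
  {"gripper":100,"x":0,"y":0,"z":0,"roll":0},
  {"gripper":100,"x":0,"y":0,"z":0,"roll":0},
  {"gripper":100,"x":0,"y":0,"z":0,"roll":0},
  {"gripper":100,"x":0,"y":0,"z":0,"roll":0},
  {"gripper":100,"x":0,"y":0,"z":-2,"roll":0},
])

```text
time_s: 35.92
eef_pos: [0.4305, 0.0161, 0.2537]
eef_rot: [-0.0, 1.0, -0.023, -0.002]
wrist_force: [0.6, 0.5, -0.2]
opening: 0.999
```

move_arm([
  {"gripper":100,"x":0,"y":0,"z":-6,"roll":0},
  {"gripper":100,"x":0,"y":0,"z":-5,"roll":0},
  {"gripper":100,"x":0,"y":-6,"z":0,"roll":0},
  {"gripper":100,"x":0,"y":-6,"z":0,"roll":0},
  {"gripper":100,"x":0,"y":-6,"z":0,"roll":0},
])

```text
time_s: 36.55
eef_pos: [0.4395, 0.1974, 0.3651]
eef_rot: [-0.0, 1.0, -0.024, 0.001]
wrist_force: [0.5, -1.2, -0.2]
opening: 1.001
```

move_arm([
  {"gripper":100,"x":0,"y":-6,"z":0,"roll":0},
  {"gripper":100,"x":-1,"y":-6,"z":0,"roll":0},
  {"gripper":100,"x":-1,"y":-6,"z":0,"roll":0},
  {"gripper":100,"x":-1,"y":-4,"z":0,"roll":0},
  {"gripper":100,"x":0,"y":0,"z":0,"roll":0},
])

```text
time_s: 37.17
eef_pos: [0.4186, 0.4193, 0.3642]
eef_rot: [-0.0, 1.0, -0.021, -0.0]
wrist_force: [0.7, 0.1, 0.1]
opening: 1.0
```

```bash
python3 - <<'E'
from m import *
c=cam('top','tf.png');s=cam('side','sf.png')
out=[]
t=np.linspace(0,2*np.pi,60); R=[(z,np.array([[.6315+w/2e3*np.cos(k),-.101+w/2e3*np.sin(k),z] for k in t])) for z,w in((.149,40),(.109,52),(.049,64),(.004,110))]
a=np.radians(-2.9); Q=[]
for z,w in((.101,44),(.046,62),(.004,105)):
    P=[]
    for i,j in((1,1),(1,-1),(-1,-1),(-1,1)):
        p=np.array([i,j])*w/2e3; P.append([.4305+p[0]*np.cos(a)-p[1]*np.sin(a),.0162+p[0]*np.sin(a)+p[1]*np.cos(a),z])
    Q.append((z,np.array(P)))
for k in(c,s):
  row=[]
  for G,ctr in((R,[.63,-.1,.07]),(Q,[.43,.016,.05])):
    u,v=map(int,proj(k,ctr)); im=cv2.resize(k['img'][v-40:v+40,u-40:u+40],(300,300),interpolation=cv2.INTER_CUBIC)
    for z,P in G: cv2.polylines(im,[np.int32((np.array([proj(k,p) for p in P])-[u-40,v-40]+.5)*3.75)],True,(255,0,0),1)
    row.append(im)
  out.append(np.vstack(row))
cv2.imwrite('pics/fin.png',np.hstack(out)[:,:,::-1])
c0=pickle.load(open('c0.pkl','rb'))['top']
d=np.abs(c['img'].astype(int)-c0['img']).max(2)
E
```

```text
(no output)
```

View pics/fin.png

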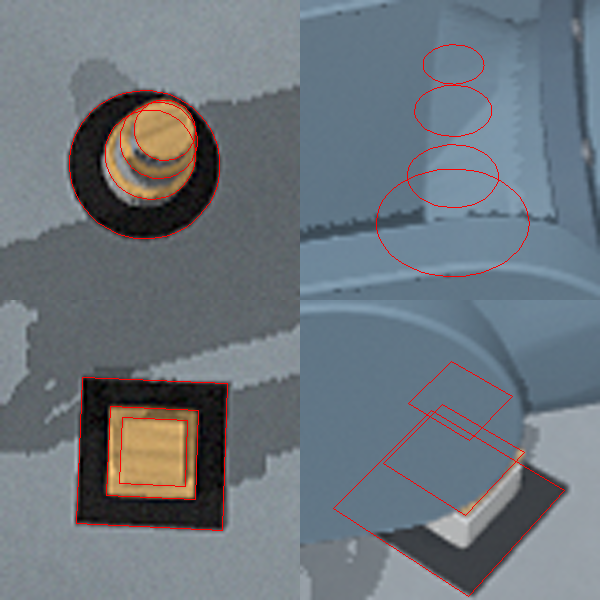

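View pics/tf.png

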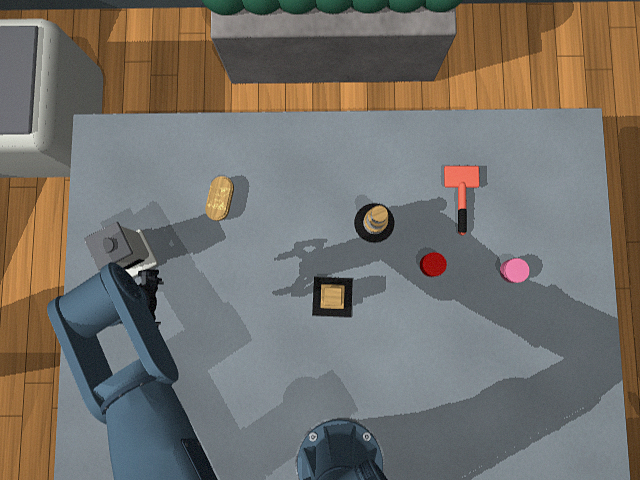

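The top views show both stacks centred on their mats, with lids on the predicted outlines to about 1 mm. The round stack is at (375,220) and the square one at (333,297). The brushes, dispenser, and red and pink look-alikes are where they started, and the gripper is clear.

```bash
python3 -c "
from bench import ctrl
print(ctrl.hand_in())"
```

```text
the job is handed in; nothing more can be done
None
```

I built both stacks and handed the job in at about 37 s on the robot's clock, well under the 134 s limit. `hand_in` gives no verdict, so the results below are from my own checks.

- **Round stack:** the order is 64, 52, then 40 mm from bottom to top. All rims were within about 1 mm of the mat's axis in both the top and side cameras.
- **Square stack:** the 62 mm canister is at the bottom, 0.8 mm off the mat centre and about 1° off square. The 44 mm one sits on top, lined up in the final top view.
- **Set-down:** I lowered each canister in 0.5–1 mm steps until light contact, then released it. The highest wrist reading I saw was about 11 N.
- **Left alone:** in the last top picture the brushes, the dispenser and the red and pink look-alikes appear unmoved. I judged this by eye, without measuring.
- **Not confirmed:** the arm blocked the final side view, so the square stack was checked only from above. The side view of the round stack dates from just after its last canister was placed.

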